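# Unhook a hinge card from its display peg and stand it in the slotted block

## Task

Take the card that carries the steel door hinge off its peg on the little pegboard rack: slide it outward and lift its top end over the peg's upturned tip, feeling your way so that card and peg never press on each other with more than about 12 N. Then stand the card upright in the slot of the wooden block, lowered gently all the way to the slot's floor, and let go. Leave the card with the two round feet on its peg, and do not disturb the tin or the screwdriver.

Things in the scene. Friction and masses are not known exactly. Their poses are not given: they have to be found in the camera images.
- hinge_card_centre (a point): Centre of the hinge card: stiff white board, 4 x 100 x 125 mm tall, 100-180 g, hanging by a hole on either peg, leaning and turned a little. x = normal on the hinge side (away from the board at start), y = width, z = up to the hole end. Flat steel hinge on the +x face, 68 wide, from 26 below to 22 mm above the centre, up to 6 mm proud. Pinch it across its thickness by the top edge, beside the hole
- hinge_card_hole (a point): Centre of the hinge card's hole, 41.25 mm above the card's centre, same axes. Rectangular, 14 mm wide (y), 18.5 mm high, in mid-width; its top edge lies 12 mm below the card's top edge and at the start rests on the peg. The top 40 mm of the card on both sides of the hole, and the bottom 36 mm, are bare
- feet_card_centre (a point): Centre of the other card, the same card and hole but with two round steel furniture feet (34 mm discs, 6 mm proud) in place of the hinge, hanging on the other peg; must stay there
- rack: Fixed pegboard rack, origin at table height under the board's front face, mid-width. x = the way the pegs point, out of the board, y along the board, z up. Board 320 mm wide, 12 mm thick, top 200 mm above the table; base board 18 mm thick, out to x = 130 mm. Two 6 mm round steel wire pegs leave it at y = -80 and +80 mm, axis 190 mm above the table; the cards hang at about x = 66 mm
- peg_bend_a (a point): Point on the axis of the peg at y = -80 mm, 75 mm out from the board; axes as the rack. Up to here the peg is level; beyond come 60 mm of straight wire, then the tip, turned up by 75 degrees, its axis 10 mm long, round-ended. This outer part has been knocked: at this point it is bent up or down by up to 0.17 rad, which no reading shows, so the tip may be 10 mm higher or lower than on a straight peg
- peg_bend_b (a point): The same point on the peg at y = +80 mm, bent by another unknown amount. Both pegs are stiff. Over wire and tip (15.7 mm together) the hole has 2 to 3 mm of free height: too low and the hole's top edge catches on the tip's inner face, too high and its bottom edge rubs under the wire. The tip ends at most 143 mm out from the board
- stand: Fixed light wooden block 90 (x) by 140 (y) by 40 mm high, origin under its centre, z up. One slot in the middle of its top: 11 mm wide (x), 116 mm long (y), 28 mm deep, closed at the ends. The card goes in bottom edge first, either face forward
- slot_floor (a point): Centre of the slot's floor, 12 mm above the table; same axes as the block
- tin: Bystander: steel tin 74 mm across, 85 mm high, origin under its centre; leave alone
- screwdriver: Bystander: screwdriver lying on the bench, about 200 mm long, x along it; leave alone
There are look-alikes about, which are no part of the job. What is shaped like the part that bears hinge_card_centre but black or green is not meant.

How it is judged (in metres and radians):
On the way:
1. the hinge card is held clear of the rack, its hole beyond the peg's tip (x of hinge_card_hole in the frame of rack above 0.15 m and contact force between hinge_card and the fingers above 0.5 N and contact force between hinge_card and rack below 0.1 N), for 0.1 s.
At the end, for the whole second after the job is handed in: Hinge card released and at rest, upright (within 0.35 rad, hole end up, along the slot) in the block's slot, bottom edge on its floor (centre at most 65.5 mm above the floor, within 30 mm of the slot centre seen from above); the other card within 25 mm of where it hung (z of hinge_card_centre in the frame of slot_floor between 0.05 and 0.0655 m and horizontal distance between hinge_card_centre and slot_floor below 0.03 m and angle between hinge_card_centre's own z axis and vertical below 0.35 rad and angle between the x axis of hinge_card_centre and the x axis of stand, either way round below 0.4 rad and linear speed of hinge_card below 0.02 m/s and distance of feet_card_centre from where it was at the start of the episode below 0.025 m and contact force between hinge_card and the fingers below 0.1 N); the robot touches nothing.
It fails at once if the hinge card and the rack or its peg press on each other with more than 12 N (contact force between hinge_card and rack above 12 N).
It fails at once if the robot hits the rack or its pegs with more than 15 N (contact force between any of the fingers, the arm and rack above 15 N).
It fails at once if the hinge card is dropped or rammed into the block (more than 40 N) (contact force between hinge_card and stand above 40 N).
It fails at once if the other card is moved by more than 25 mm (distance of feet_card_centre from where it was at the start of the episode above 0.025 m).
It fails at once if the tin or the screwdriver is moved by more than 20 mm (distance of any of tin, screwdriver from where it was at the start of the episode above 0.02 m).
It also fails if it takes over 72 s, if anything falls off the work surface, if the arm or the gripper's body presses on something with over 40 N, if the wrist force passes 120 N, or if a joint passes its speed limit or range.

## Robot

A 6-joint arm with a two-finger parallel gripper is mounted at the origin on the work surface. World frame = base frame: x ahead of the robot, y to its left, z up, the work surface at z = 0. Lengths are in m, angles in degrees, forces in N, time in s.
With the tool pointing down it reaches from about 0.275 to 0.825 m from the base axis. Payload 5.2 kg.
Tool frame: the origin (TCP) lies on the centre line of the jaws, within the pads' length; the fingertips stand 8 mm ahead of it and the grasp point (between the pads) lies 11 mm behind it; z points along the fingers, y is the direction in which the jaws open and shut (so a half turn about z gives the same grasp; the last joint's range is limited). The gripper opens to 93 mm and grips with 3 to 60 N. Pads are 15 mm wide; open, the fingers measure 128 mm over their backs; the gripper's body (75 mm by 188 mm) begins 65 mm behind the grasp point.
Start: joints at [-78.197, 14.817, 87.949, -0, 77.235, -11.62], TCP at [0.219, -0.505, 0.227] pointing down, gripper open.
Joint ranges: [-179.93, 179.93], [-52.35, 119.4], [10.71, 147.94], [-69.91, 249.91], [12.55, 155.21], [-178.61, 178.61]. Speed limits (degrees/s): [147.25, 147.25, 180, 180, 180, 180].

## Interface

Orientations are given as [roll, pitch, yaw] about the fixed x, y, z axes, in that order (R = Rz(yaw) Ry(pitch) Rx(roll)).
In Python, from workcell import env gives the robot as it stands.
- The arm moves only by the tool servo_tool, never from a script. Its argument "deltas" is a list that holds one entry, the list of rows, each a list of 7 numbers: the shift along the tool's x, y, z in m, then the turn, a rotation vector about the tool's x, y, z in degrees, then the opening, from 0 (shut) to 1 (fully open). A call has 1 to 8 rows; each row is the pose to reach, as a shift and turn from the pose measured when the call began, along the tool's axes at that moment; what a row does not reach only later rows make up. A row lasts 1/8 s, in which the tool goes at most 62.5 mm and 10.7 degrees, less where a joint would pass 70% of its speed; a pose out of reach is approached as far as the arm can. A call with a gripper value outside its range is refused whole. The fingers move at their own pace and stop on an object; "grip_force" is the grip in N (left out, the last holds). Time passes only in rows, so rows that repeat a pose let the fingers close. It gives the time, the measured TCP pose, the force and the opening at its end, in the units of the state.
- env.sense(): the state, without advancing time (a new reading comes with each control period).
- env.snapshot(name): name is "scene" or "top"; returns a dict with "color" (400x640x3 uint8, red, green, blue), "fx", "fy", "cx", "cy" (pixels), "D" ([k1, k2, p1, p2, k3] as OpenCV has them; the pictures are not rectified), "R" (3x3) and "t" (3): a world point X has camera coordinates R X + t. Camera axes: x right, y down, z forward; pixel columns grow to the right and rows downward; lengths in m; the calibration is good to about 2 mm. A picture is of the moment at which its call begins. There is no depth.
- env.job_done(): hands the job in, once; it reports no verdict.
The state is a dict: "time": time; "joint_pos": joint angles; "joint_vel": joint speeds; "joint_efforts": joint torques, N m; "ee_pos": TCP position; "tcp_rot": TCP orientation; "ft_force": force on the tool from outside, world axes, zero at the start; "moment": the same for the moment, N m; "grip_width": finger opening in m.
Only numpy, scipy, OpenCV 4.12 (cv2) and the standard library are available. Lean on these libraries where they do the work, as an engineer would, in place of code of your own. Each camera call takes 0.05 s, during which the arm holds its last target.

## Working session

There is one attempt and no reset: what is moved stays moved. The work goes in short steps, Python scripts to look and compute and a tool call to move; the robot and the scene stay as the last step left them, time stands still between calls to the robot, and variables do not carry over. Pictures are saved under pics/ and viewed, and the job is handed in when it is done.

Besides the shell and the picture viewer there is one more tool, called after ">>>" by a JSON object that holds its "api" and its "payload". servo_tool: Moves the arm, as the interface text tells. Its arguments: {"type":"object","properties":{"deltas":{"type":"array","items":{"type":"array","items":{"type":"array","items":{"type":"number"}}}},"grip_force":{"type":"number"}},"required":["deltas"]}

```bash
mkdir -p pics; ls; cat > h.py <<'E'
import numpy as np, cv2, json
from workcell import env
def snap(n,f=None):
    s=env.snapshot(n)
    if f: cv2.imwrite('pics/'+f,cv2.cvtColor(s['color'],cv2.COLOR_RGB2BGR))
    return s
def K(s): return np.array([[s['fx'],0,s['cx']],[0,s['fy'],s['cy']],[0,0,1.]])
def ray(s,px):
    p=cv2.undistortPoints(np.array([[px]],float),K(s),np.array(s['D'],float))[0,0]
    R=np.array(s['R']);t=np.array(s['t'])
    d=R.T@np.array([p[0],p[1],1]);return -R.T@t,d/np.linalg.norm(d)
def onz(s,px,z):
    o,d=ray(s,px);return o+d*(z-o[2])/d[2]
def tri(s1,p1,s2,p2):
    o1,d1=ray(s1,p1);o2,d2=ray(s2,p2)
    A=np.stack([d1,-d2],1);l=np.linalg.lstsq(A,o2-o1,rcond=None)[0]
    a=o1+l[0]*d1;b=o2+l[1]*d2;return (a+b)/2,np.linalg.norm(a-b)
def proj(s,X):
    return cv2.projectPoints(np.array(X,float).reshape(-1,1,3),cv2.Rodrigues(np.array(s['R']))[0],np.array(s['t'],float),K(s),np.array(s['D'],float))[0][:,0]
def load(f):
    d=np.load(f,allow_pickle=True).item();return d
E
python3 - <<'E'
from h import *
for n in('scene','top'):
    s=snap(n,n+'0.png');np.save('pics/%s0.npy'%n,s,allow_pickle=True)
    print(n,s['fx'],-np.array(s['R']).T@s['t'],np.array(s['R'])[2])
print(env.sense())
E
```

```text
pics
scene 455.0185225081281 [ 0.94522022 -0.52590451  1.19392509] [-0.37061542  0.33776434 -0.86519331]
top 477.07840203582543 [ 0.25939415 -0.08177373  1.73150685] [ 0.12968811  0.00597441 -0.99153684]
{'time': 0.1, 'joint_pos': array([-7.81957758e+01,  1.48551462e+01,  8.80021226e+01,  1.15777311e-03,
        7.72371804e+01, -1.16218114e+01]), 'joint_vel': array([ 0.0186401 , -0.08304669, -0.10153645, -0.02271068, -0.05925209,
        0.11633425]), 'joint_efforts': array([ 2.51482765e-03, -4.38211620e+01, -2.84641188e+01,  7.19397794e-02,
        3.62221675e-02, -6.16598527e-05]), 'ee_pos': array([ 0.21857088, -0.50419141,  0.22591907]), 'tcp_rot': array([-1.79907715e+02, -2.01324503e-02,  2.34257627e+01]), 'ft_force': array([-0.25275242, -0.54905886, -0.22337205]), 'moment': array([-0.0617537 ,  0.00658867, -0.02090214]), 'grip_width': 0.09332478919879994}
```

View pics/scene0.png

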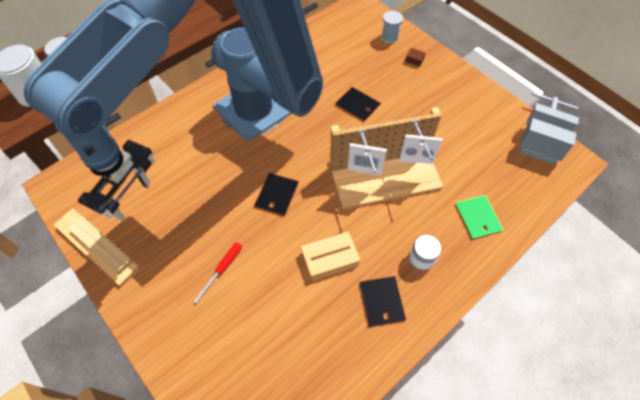

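View pics/top0.png

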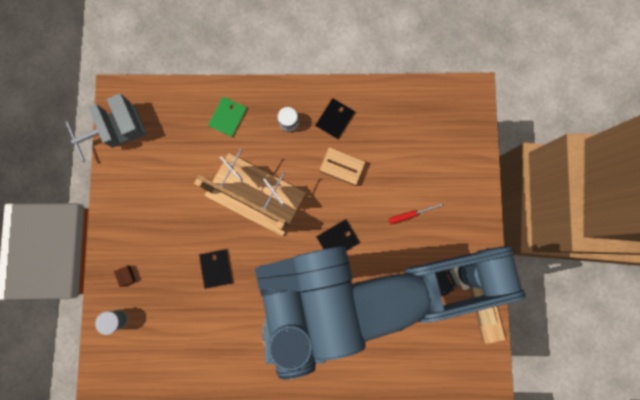

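The scene view shows two cards on the rack at about (367,158) and (421,150). The slotted block is at (330,255), the tin at (425,252) and the screwdriver at (220,272). Black and green look-alikes lie flat on the bench. Next I'll crop in close.

```bash
python3 - <<'E'
import cv2
a=cv2.imread('pics/scene0.png');b=cv2.imread('pics/top0.png')
cv2.imwrite('pics/c1.png',cv2.resize(a[100:215,320:450],None,fx=5,fy=5,interpolation=cv2.INTER_CUBIC))
cv2.imwrite('pics/c2.png',cv2.resize(b[140:245,185:315],None,fx=5.5,fy=5.5,interpolation=cv2.INTER_CUBIC))
cv2.imwrite('pics/c3.png',cv2.resize(a[225:285,290:370],None,fx=7,fy=7,interpolation=cv2.INTER_CUBIC))
cv2.imwrite('pics/c4.png',cv2.resize(b[140:195,310:375],None,fx=8,fy=8,interpolation=cv2.INTER_CUBIC))
E
```

```text
(no output)
```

View pics/c1.png

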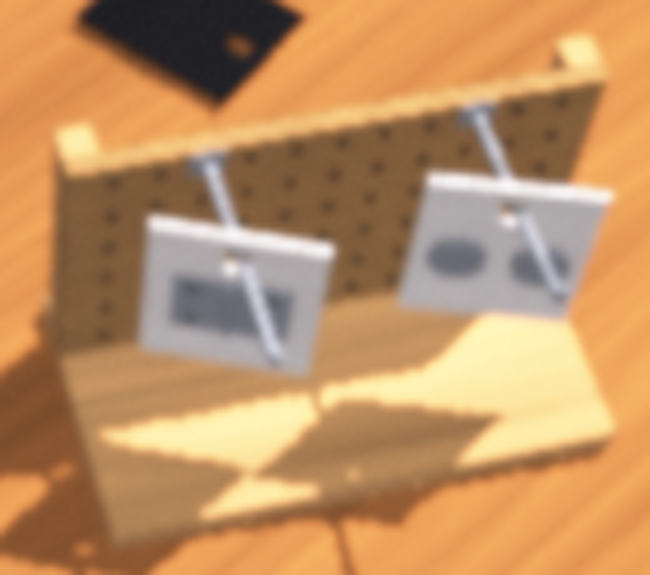

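View pics/c2.png

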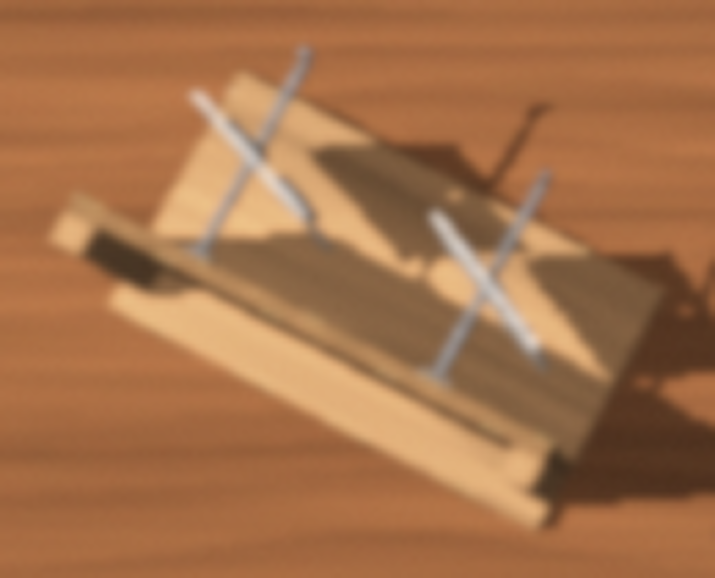

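View pics/c3.png

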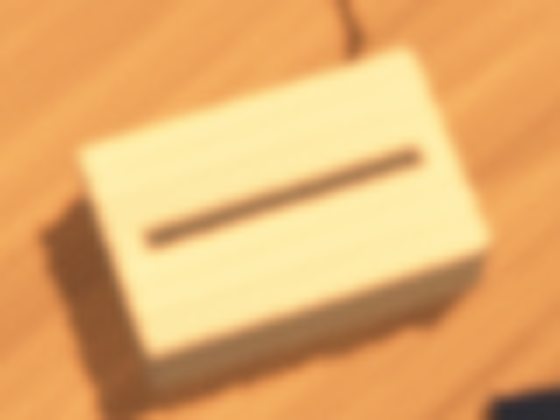

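View pics/c4.png

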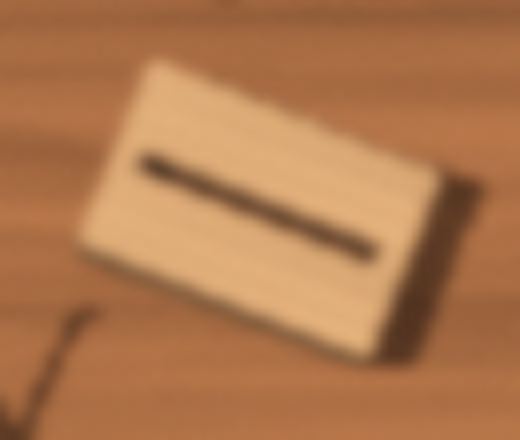

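```bash
cat > m.py <<'E'
from h import *
S=load('pics/scene0.npy');T=load('pics/top0.npy')
c1=lambda u,v:(320+u/5-.4,100+v/5-.4); c2=lambda u,v:(185+u/5.5-.4,140+v/5.5-.4)
c3=lambda u,v:(290+u/7-.4,225+v/7-.4); c4=lambda u,v:(310+u/8-.4,140+v/8-.4)
P={}
for n,a,b in [('cardTL(-y)',c1(150,217),c2(540,358)),('cardTR(+y)',c1(335,248),c2(435,213)),
 ('tipA',c1(278,357),c2(545,175)),('tipB',c1(560,295),c2(304,50)),('rootA',c1(208,160),c2(435,375)),('rootB',c1(478,112),c2(202,250)),
 ('feetTL',c1(428,175),c2(310,215)),('feetTR',c1(612,196),c2(195,93)),
 ('slotR',c3(418,155),c4(145,160)),('slotL',c3(150,238),c4(375,255)),
 ('base frontL',c1(118,540),c2(660,292)),('base frontR',c1(612,432),c2(243,75)),
 ('blkA',c3(400,50),c4(80,240)),('blkB',c3(78,152),c4(370,355)),('blkC',c3(152,355),c4(443,178)),('blkD',c3(490,240),c4(157,62))]:
    X,e=tri(S,a,T,b);P[n]=X;print(n,X.round(4),'gap',round(e,4))
E
python3 m.py; python3 - <<'E'
import sys;sys.path.insert(0,'.')
from m import *
print('slot top-plane', [onz(S,c3(*p),.04).round(4) for p in((418,155),(150,238))],[onz(T,c4(*p),.04).round(4) for p in((145,160),(375,255))])
d=P['slotR']-P['slotL'];print('slot len',np.linalg.norm(d),np.degrees(np.arctan2(d[1],d[0])))
d=P['cardTR(+y)']-P['cardTL(-y)'];print('card',np.linalg.norm(d),np.degrees(np.arctan2(d[1],d[0])))
for a in'AB':
  d=P['tip'+a]-P['root'+a];print(a,np.linalg.norm(d),np.degrees(np.arctan2(d[1],d[0])))
d=P['rootB']-P['rootA'];print('roots',np.linalg.norm(d),np.degrees(np.arctan2(d[1],d[0])))
d=P['base frontR']-P['base frontL'];print('base',np.linalg.norm(d),np.degrees(np.arctan2(d[1],d[0])))
E
```

```text
cardTL(-y) [0.4291 0.0314 0.1997] gap 0.0058
cardTR(+y) [0.5135 0.0917 0.2049] gap 0.0016
tipA [0.5381 0.0274 0.1901] gap 0.0
tipB [0.6124 0.1702 0.1951] gap 0.0032
rootA [0.4182 0.0914 0.1904] gap 0.0009
rootB [0.4938 0.2308 0.1919] gap 0.0012
feetTL [0.5125 0.1652 0.2063] gap 0.0021
feetTR [0.5872 0.2355 0.2017] gap 0.0026
slotR [ 0.6086 -0.1205  0.0369] gap 0.0008
slotL [ 0.565  -0.2236  0.0353] gap 0.0014
base frontL [ 0.4929 -0.0357  0.0036] gap 0.0014
base frontR [0.6399 0.243  0.0109] gap 0.002
blkA [ 0.5709 -0.0926  0.0364] gap 0.0033
blkB [ 0.519  -0.221   0.0364] gap 0.0003
blkC [ 0.6011 -0.2545  0.0325] gap 0.0029
blkD [ 0.6539 -0.1255  0.039 ] gap 0.0026
cardTL(-y) [0.4291 0.0314 0.1997] gap 0.0058
cardTR(+y) [0.5135 0.0917 0.2049] gap 0.0016
tipA [0.5381 0.0274 0.1901] gap 0.0
tipB [0.6124 0.1702 0.1951] gap 0.0032
rootA [0.4182 0.0914 0.1904] gap 0.0009
rootB [0.4938 0.2308 0.1919] gap 0.0012
feetTL [0.5125 0.1652 0.2063] gap 0.0021
feetTR [0.5872 0.2355 0.2017] gap 0.0026
slotR [ 0.6086 -0.1205  0.0369] gap 0.0008
slotL [ 0.565  -0.2236  0.0353] gap 0.0014
base frontL [ 0.4929 -0.0357  0.0036] gap 0.0014
base frontR [0.6399 0.243  0.0109] gap 0.002
blkA [ 0.5709 -0.0926  0.0364] gap 0.0033
blkB [ 0.519  -0.221   0.0364] gap 0.0003
blkC [ 0.6011 -0.2545  0.0325] gap 0.0029
blkD [ 0.6539 -0.1255  0.039 ] gap 0.0026
slot top-plane [array([ 0.6098, -0.1213,  0.04  ]), array([ 0.5669, -0.2242,  0.04  ])] [array([ 0.6077, -0.1208,  0.04  ]), array([ 0.5638, -0.2238,  0.04  ])]
slot len 0.11192626531658564 67.05199062586806
card 0.10385604294595535 35.536400399765874
A 0.1358918620496982 -28.081828337109425
B 0.1332347625928337 -27.0862641264438
roots 0.1586939191600173 61.52280538542959
base 0.31506722775482293 62.19748190148961
```

```bash
python3 - <<'E' | tail -22
from m import *
print()
for p in((150,217),(335,248),(143,228)):print('scene top z.205',onz(S,c1(*p),.205).round(4))
for p in((435,213),(533,348),(540,358)):print('top z.205',onz(T,c2(*p),.205).round(4))
for p in((140,348),(308,375)):print('scene bot z.08',onz(S,c1(*p),.08).round(4))
a=cv2.imread('pics/scene0.png');b=cv2.imread('pics/top0.png')
cv2.imwrite('pics/d1.png',cv2.resize(a[135:180,340:395],None,fx=13,fy=13,interpolation=cv2.INTER_NEAREST))
cv2.imwrite('pics/d2.png',cv2.resize(b[165:215,255:290],None,fx=12,fy=12,interpolation=cv2.INTER_NEAREST))
xr=np.array([.8816,-.4726,0]);R0=np.array([.4182,.0914,.19])
for al in(-.17,-.1,0,.1,.17):
  e=R0+xr*.075+.06*(xr*np.cos(al)+np.array([0,0,np.sin(al)]));t=e+.01*(xr*np.cos(al+1.309)+np.array([0,0,np.sin(al+1.309)]))
  X=[R0+xr*.075,e,t]
  print(al,((proj(S,X)-[340,135])*13).round(0).tolist(),((proj(T,X)-[255,165])*12).round(0).tolist())
E
```

```text
slotR [ 0.6086 -0.1205  0.0369] gap 0.0008
slotL [ 0.565  -0.2236  0.0353] gap 0.0014
base frontL [ 0.4929 -0.0357  0.0036] gap 0.0014
base frontR [0.6399 0.243  0.0109] gap 0.002
blkA [ 0.5709 -0.0926  0.0364] gap 0.0033
blkB [ 0.519  -0.221   0.0364] gap 0.0003
blkC [ 0.6011 -0.2545  0.0325] gap 0.0029
blkD [ 0.6539 -0.1255  0.039 ] gap 0.0026

scene top z.205 [0.4334 0.0308 0.205 ]
scene top z.205 [0.514  0.0923 0.205 ]
scene top z.205 [0.4364 0.0229 0.205 ]
top z.205 [0.5129 0.0911 0.205 ]
top z.205 [0.4326 0.0329 0.205 ]
top z.205 [0.4267 0.0287 0.205 ]
scene bot z.08 [0.4354 0.0309 0.08  ]
scene bot z.08 [0.514  0.0925 0.08  ]
-0.17 [[374.0, 232.0], [449.0, 489.0], [459.0, 481.0]] [[238.0, 272.0], [345.0, 89.0], [350.0, 70.0]]
-0.1 [[374.0, 232.0], [452.0, 480.0], [462.0, 469.0]] [[238.0, 272.0], [345.0, 85.0], [348.0, 68.0]]
0 [[374.0, 232.0], [455.0, 465.0], [464.0, 449.0]] [[238.0, 272.0], [343.0, 80.0], [346.0, 66.0]]
0.1 [[374.0, 232.0], [458.0, 448.0], [465.0, 427.0]] [[238.0, 272.0], [341.0, 77.0], [342.0, 66.0]]
0.17 [[374.0, 232.0], [459.0, 434.0], [466.0, 410.0]] [[238.0, 272.0], [339.0, 76.0], [338.0, 67.0]]
```

View pics/d1.png

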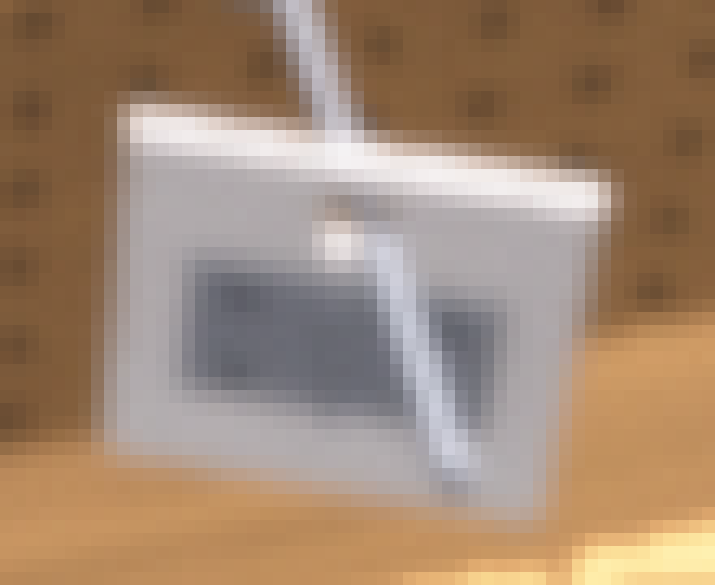

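View pics/d2.png

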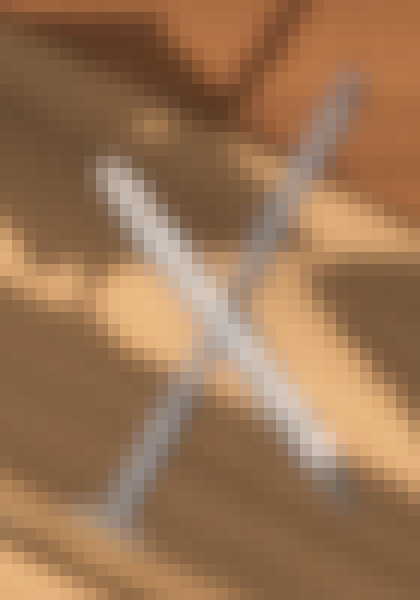

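```bash
cat > g.py <<'E'
import sys
from h import *
from scipy.spatial.transform import Rotation as Ro
# usage: g.py x y z yaw [roll-180 pitch]
def go(x,y,z,yaw,R=None):
    s=env.sense();R0=Ro.from_euler('xyz',s['tcp_rot'],degrees=True)
    R1=Ro.from_euler('xyz',[180,0,yaw],degrees=True)
    d=R0.inv().apply(np.array([x,y,z])-s['ee_pos']);r=(R0.inv()*R1).as_rotvec(degrees=True)
    print('d mm',(d*1000).round(1),'rot',r.round(2),'| f',s['ft_force'].round(2),'pos',s['ee_pos'].round(4),s['tcp_rot'].round(2),'w',s['grip_width'].round(4),'t',s['time'])
if __name__=='__main__': go(*map(float,sys.argv[1:5]))
E
python3 g.py .4974 .0797 .30 36.6
```

```text
Traceback (most recent call last):
  File "g.py", line 10, in <module>
    if __name__=='__main__': go(*map(float,sys.argv[1:5]))
                             ~~^^^^^^^^^^^^^^^^^^^^^^^^^^^
  File "g.py", line 9, in go
    print('d mm',(d*1000).round(1),'rot',r.round(2),'| f',s['ft_force'].round(2),'pos',s['ee_pos'].round(4),s['tcp_rot'].round(2),'w',s['grip_width'].round(4),'t',s['time'])
                                                                                                                                      ^^^^^^^^^^^^^^^^^^^^^
AttributeError: 'float' object has no attribute 'round'
```

```bash
sed -i "s/s\['grip_width'\].round(4)/round(s['grip_width'],4)/" g.py; python3 g.py .4974 .0797 .30 36.6
```

```text
d mm [ 488.  -425.   -73.2] rot [ -0.09  -0.03 -13.17] | f [-0.25 -0.55 -0.22] pos [ 0.2186 -0.5042  0.2259] [-1.7991e+02 -2.0000e-02  2.3430e+01] w 0.0933 t 0.1
```

>>> {"api": "servo_tool", "payload": {"deltas": [[[0.02, -0.018, -0.05, 0, 0, 0, 0.3], [0.06, -0.052, -0.075, 0, 0, -2, 0.3], [0.1, -0.087, -0.075, 0, 0, -4, 0.3], [0.14, -0.122, -0.075, 0, 0, -6, 0.3], [0.18, -0.157, -0.075, 0, 0, -8, 0.3], [0.22, -0.192, -0.075, 0, 0, -10, 0.3], [0.26, -0.227, -0.075, 0, 0, -12, 0.3], [0.3, -0.262, -0.075, 0, 0, -13, 0.3]]], "grip_force": 15}}

```text
time: 1.1
ee_pos: [0.39, -0.1429, 0.3012]
tcp_rot: [-179.9, -0.0, 36.4]
ft_force: [0.5, -0.3, -0.4]
grip_width: 0.0279
```

```bash
python3 g.py .4974 .0797 .27 36.6
```

```text
d mm [ 218.7 -115.2   31.6] rot [-0.1  -0.04 -0.15] | f [ 0.52 -0.27 -0.37] pos [ 0.39   -0.1429  0.3012] [-1.799e+02 -4.000e-02  3.645e+01] w 0.0279 t 1.1
```

>>> {"api": "servo_tool", "payload": {"deltas": [[[0.045, -0.024, 0, 0, 0, 0, 0.3], [0.09, -0.048, 0, 0, 0, 0, 0.3], [0.135, -0.072, 0, 0, 0, 0, 0.3], [0.18, -0.096, 0.01, 0, 0, 0, 0.3], [0.2187, -0.1152, 0.0316, 0, 0, -0.15, 0.3], [0.2187, -0.1152, 0.0316, 0, 0, -0.15, 0.3]]]}}

```text
time: 1.85
ee_pos: [0.4968, 0.0821, 0.2677]
tcp_rot: [-179.7, 0.1, 36.8]
ft_force: [-0.2, -0.2, -0.5]
grip_width: 0.0277
```

```bash
python3 g.py .4974 .0797 .182 36.6; python3 - <<'E'
from h import *
s=snap('top','top1.png');b=s['color'][:,:,::-1];a=snap('scene','scene1.png')['color'][:,:,::-1]
cv2.imwrite('pics/e2.png',np.hstack([cv2.resize(b[150:220,240:310],None,fx=5.5,fy=5.5),cv2.resize(a[110:180,335:405],None,fx=5.5,fy=5.5)]))
E
```

```text
d mm [-0.7  2.7 85.7] rot [-0.28  0.14  0.23] | f [-0.24 -0.22 -0.46] pos [0.4968 0.0821 0.2677] [-1.7972e+02  1.4000e-01  3.6830e+01] w 0.0277 t 1.85
```

View pics/e2.png

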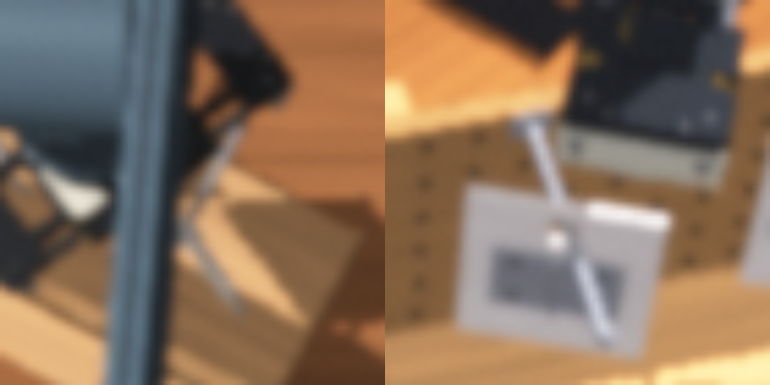

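```bash
python3 - <<'E'
from h import *
a=cv2.imread('pics/scene1.png');S=load('pics/scene0.npy')
c=cv2.resize(a[60:185,320:450],None,fx=5,fy=5,interpolation=cv2.INTER_CUBIC)
from scipy.spatial.transform import Rotation as Ro
R=Ro.from_euler('xyz',[-179.72,.14,36.83],degrees=True)
for X in [(0,0,.008),(0,.014,.008),(0,-.014,.008),(.0075,.014,.008),(-.0075,.014,.008),(.0375,.094,-.076),(-.0375,.094,-.076),(0,0,-.076)]:
    p=(proj(S,R.apply(X)+[.4968,.0821,.2677])[0]-[320,60])*5;cv2.circle(c,tuple(int(v) for v in p),3,(0,0,255),-1)
cv2.imwrite('pics/e3.png',c)
E
```

```text
(no output)
```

View pics/e3.png

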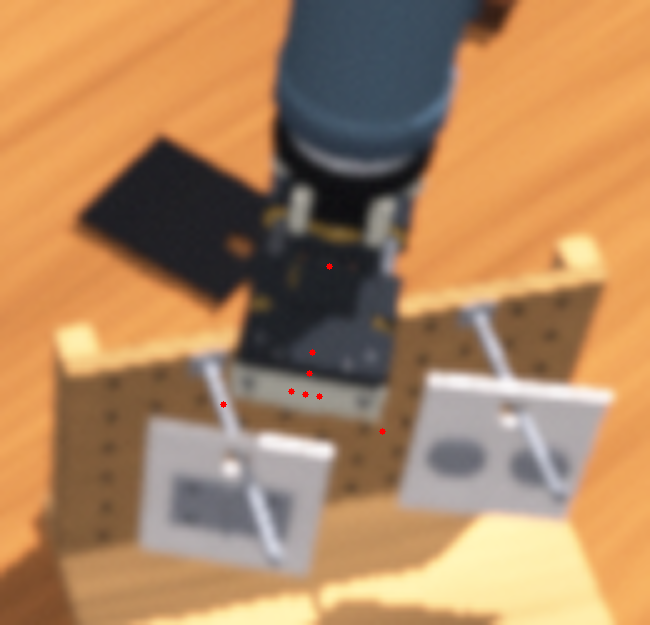

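>>> {"api": "servo_tool", "payload": {"deltas": [[[-0.0007, 0.0025, 0.0, -0.28, 0.14, 0.2, 0.3], [-0.0007, 0.0027, 0.015, -0.28, 0.14, 0.2, 0.3], [-0.0007, 0.0027, 0.03, -0.28, 0.14, 0.2, 0.3], [-0.0007, 0.0027, 0.045, -0.28, 0.14, 0.2, 0.3], [-0.0007, 0.0027, 0.055, -0.28, 0.14, 0.2, 0.3], [-0.0007, 0.0027, 0.06, -0.28, 0.14, 0.2, 0.3]]]}}

```text
time: 2.7
ee_pos: [0.4976, 0.0772, 0.2085]
tcp_rot: [179.9, -0.0, 36.5]
ft_force: [0.0, 0.3, 0.3]
grip_width: 0.0275
```

```bash
python3 g.py .4974 .0797 .182 36.6
```

```text
d mm [ 1.3 -2.2 26.5] rot [ 0.11 -0.03 -0.13] | f [0.   0.33 0.28] pos [0.4976 0.0772 0.2085] [ 1.7989e+02 -3.0000e-02  3.6470e+01] w 0.0275 t 2.7
```

>>> {"api": "servo_tool", "payload": {"deltas": [[[0.0013, -0.0022, 0.005, 0.1, 0, 0, 0.3], [0.0013, -0.0022, 0.012, 0.1, 0, 0, 0.3], [0.0013, -0.0022, 0.02, 0.1, 0, 0, 0.3], [0.0013, -0.0022, 0.0265, 0.1, 0, 0, 0.3], [0.0013, -0.0022, 0.0265, 0.1, 0, 0, 0.3], [0.0013, -0.0022, 0.0265, 0.1, 0, 0, 0.3]]]}}

```text
time: 3.45
ee_pos: [0.4975, 0.0797, 0.1822]
tcp_rot: [180.0, -0.0, 36.5]
ft_force: [0.2, -0.3, 0.4]
grip_width: 0.0281
```

```bash
python3 g.py .4974 .0797 .182 36.6
```

```text
d mm [-0.1 -0.1  0.2] rot [ 0.02 -0.05 -0.13] | f [ 0.25 -0.27  0.44] pos [0.4975 0.0797 0.1822] [ 1.7998e+02 -5.0000e-02  3.6470e+01] w 0.0281 t 3.45
```

>>> {"api": "servo_tool", "payload": {"deltas": [[[0, 0, 0, 0, 0, 0, 0.22], [0, 0, 0, 0, 0, 0, 0.18], [0, 0, 0, 0, 0, 0, 0.14], [0, 0, 0, 0, 0, 0, 0.11], [0, 0, 0, 0, 0, 0, 0.09], [0, 0, 0, 0, 0, 0, 0.07], [0, 0, 0, 0, 0, 0, 0.06], [0, 0, 0, 0, 0, 0, 0.05]]], "grip_force": 15}}

```text
time: 4.45
ee_pos: [0.4975, 0.0797, 0.1822]
tcp_rot: [180.0, -0.0, 36.5]
ft_force: [0.1, -0.2, 0.5]
grip_width: 0.0047
```

>>> {"api": "servo_tool", "payload": {"deltas": [[[0, 0, 0, 0, 0, 0, 0.03], [0, 0, 0, 0, 0, 0, 0.0], [0, 0, 0, 0, 0, 0, 0], [0, 0, 0, 0, 0, 0, 0]]], "grip_force": 15}}

```text
time: 4.95
ee_pos: [0.4975, 0.0797, 0.1822]
tcp_rot: [180.0, -0.0, 36.5]
ft_force: [0.5, 0.5, 0.3]
grip_width: 0.0038
```

```bash
python3 g.py .4974 .0797 .182 36.6;python3 - <<'E'
from h import *
s=snap('top','top2.png');b=s['color'][:,:,::-1];a=snap('scene','scene2.png')['color'][:,:,::-1]
cv2.imwrite('pics/e4.png',np.hstack([cv2.resize(b[150:220,240:310],None,fx=5.5,fy=5.5),cv2.resize(a[115:185,335:405],None,fx=5.5,fy=5.5)]))
E
```

```text
d mm [-0.1 -0.1  0.2] rot [ 0.02 -0.04 -0.13] | f [0.45 0.55 0.29] pos [0.4975 0.0797 0.1822] [ 1.7998e+02 -4.0000e-02  3.6470e+01] w 0.0038 t 4.95
```

View pics/e4.png

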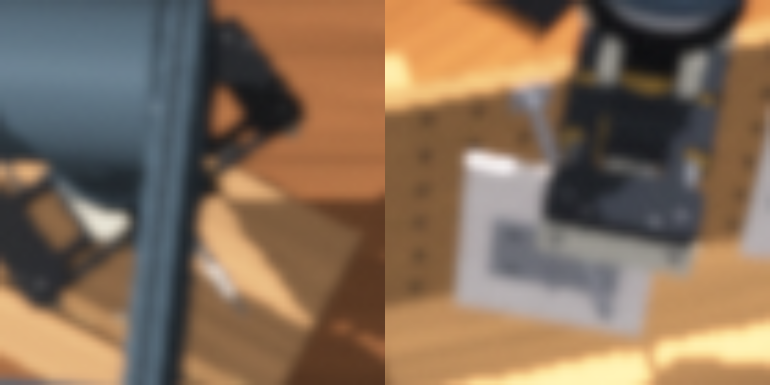

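>>> {"api": "servo_tool", "payload": {"deltas": [[[0, 0, -0.0015, 0, 0, 0, 0], [0, 0, -0.003, 0, 0, 0, 0], [0, 0, -0.005, 0, 0, 0, 0], [0, 0, -0.006, 0, 0, 0, 0], [0, 0, -0.006, 0, 0, 0, 0], [0, 0, -0.006, 0, 0, 0, 0]]]}}

```text
time: 5.8
ee_pos: [0.4975, 0.0797, 0.1882]
tcp_rot: [180.0, -0.0, 36.5]
ft_force: [0.4, -0.2, -1.6]
grip_width: 0.0041
```

```bash
python3 g.py .4874 .0883 .188 61.9; python3 - <<'E'
from h import *
for i in range(6):
  s=env.sense();print(s['ft_force'].round(2),s['moment'].round(3)); snap('top')
E
```

```text
d mm [ -3.  -12.9   0.2] rot [  0.03  -0.04 -25.43] | f [ 0.37 -0.16 -1.61] pos [0.4975 0.0797 0.1882] [ 1.7998e+02 -4.0000e-02  3.6470e+01] w 0.0041 t 5.8
[ 0.37 -0.16 -1.61] [ 0.068 -0.101  0.005]
[ 0.25  0.09 -0.41] [ 0.017 -0.025  0.002]
[ 0.51 -0.03 -1.57] [-0.012  0.003 -0.022]
[ 0.21  0.82 -1.01] [ 0.031  0.001 -0.029]
[ 0.17 -0.03 -1.32] [ 0.036 -0.001  0.031]
[-0.03 -0.98 -2.26] [ 0.009 -0.004  0.025]
```

>>> {"api": "servo_tool", "payload": {"deltas": [[[-0.0001, -0.0026, 0, 0, 0, -5, 0], [-0.0005, -0.0052, 0, 0, 0, -10, 0], [-0.001, -0.0078, 0, 0, 0, -15, 0]]]}}

```text
time: 6.48
ee_pos: [0.492, 0.0854, 0.1881]
tcp_rot: [180.0, -0.0, 51.6]
ft_force: [-0.5, 0.8, -1.7]
grip_width: 0.0039
```

```bash
python3 g.py .4874 .0883 .188 61.9
```

```text
d mm [-0.6 -5.4  0.1] rot [  0.03  -0.03 -10.27] | f [-0.46  0.77 -1.74] pos [0.492  0.0854 0.1881] [ 1.7998e+02 -3.0000e-02  5.1630e+01] w 0.0039 t 6.475
```

>>> {"api": "servo_tool", "payload": {"deltas": [[[-0.0002, -0.0027, 0, 0, 0, -5, 0], [-0.0006, -0.0054, 0, 0, 0, -10.2, 0], [-0.0006, -0.0054, 0, 0, 0, -10.2, 0], [-0.0006, -0.0054, 0, 0, 0, -10.2, 0]]]}}

```text
time: 6.98
ee_pos: [0.4875, 0.0883, 0.1882]
tcp_rot: [180.0, -0.0, 61.7]
ft_force: [-0.6, -0.8, -1.1]
grip_width: 0.0041
```

```bash
python3 g.py .4874 .0883 .188 61.9;python3 - <<'E'
from h import *
s=snap('top','top3.png');b=s['color'][:,:,::-1];a=snap('scene','scene3.png')['color'][:,:,::-1]
print(env.sense()['ft_force'])
cv2.imwrite('pics/e5.png',np.hstack([cv2.resize(b[150:220,240:310],None,fx=5.5,fy=5.5),cv2.resize(a[115:185,335:405],None,fx=5.5,fy=5.5)]))
E
```

```text
d mm [-0.  -0.1  0.2] rot [ 0.04 -0.03 -0.16] | f [-0.58 -0.85 -1.09] pos [0.4875 0.0883 0.1882] [ 1.7996e+02 -3.0000e-02  6.1740e+01] w 0.0041 t 6.975
[ 0.22882349  0.47061421 -1.65616051]
```

View pics/e5.png

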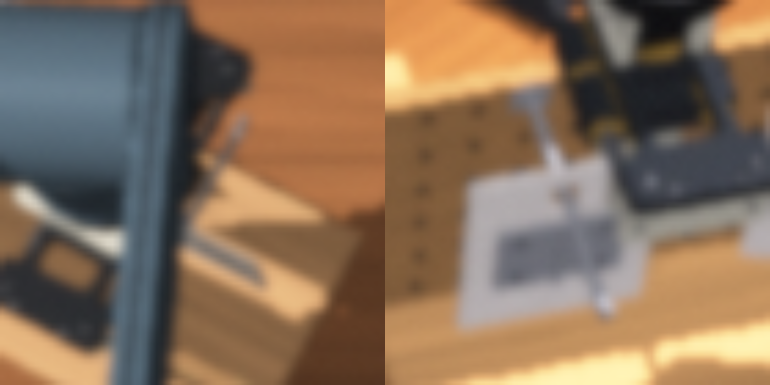

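>>> {"api": "servo_tool", "payload": {"deltas": [[[0, 0.004, 0, 0, 0, 0, 0], [0, 0.008, 0, 0, 0, 0, 0], [0, 0.012, 0, 0, 0, 0, 0], [0, 0.016, 0, 0, 0, 0, 0], [0, 0.02, 0, 0, 0, 0, 0], [0, 0.024, 0, 0, 0, 0, 0], [0, 0.0275, 0, 0, 0, 0, 0], [0, 0.0275, 0, 0, 0, 0, 0]]]}}

```text
time: 8.07
ee_pos: [0.5119, 0.0751, 0.1881]
tcp_rot: [180.0, -0.0, 61.8]
ft_force: [0.9, 0.0, -1.7]
grip_width: 0.0043
```

>>> {"api": "servo_tool", "payload": {"deltas": [[[0, 0, 0.001, 0, 0, 0, 0], [0, 0, 0.002, 0, 0, 0, 0], [0, 0, 0.003, 0, 0, 0, 0], [0, 0, 0.003, 0, 0, 0, 0]]]}}

```text
time: 8.57
ee_pos: [0.5118, 0.0751, 0.185]
tcp_rot: [180.0, -0.0, 61.8]
ft_force: [-0.3, 0.2, -1.5]
grip_width: 0.004
```

```bash
cat > f.py <<'E'
from h import *
F=[];M=[]
for i in range(5):
  s=env.sense();F.append(s['ft_force']);M.append(s['moment']);snap('top')
p=s['ee_pos'];xr=np.array([.8816,-.4726]);d=p[:2]-[.4182,.0914]
print('F',np.mean(F,0).round(2),'M',np.mean(M,0).round(3),'pos',p.round(4),'rackx',(d@xr).round(4),'racky rel A',(d@[.4726,.8816]).round(4),'w',s['grip_width'],'t',s['time'],s['tcp_rot'].round(2))
E
python3 f.py
```

```text
F [-0.18 -0.2  -1.81] M [ 0.001 -0.066 -0.014] pos [0.512  0.0751 0.1852] rackx 0.0904 racky rel A 0.0299 w 0.0037879591426129787 t 8.775 [ 1.7996e+02 -3.0000e-02  6.1760e+01]
```

>>> {"api": "servo_tool", "payload": {"deltas": [[[0, 0, 0.001, 0, 0, 0, 0], [0, 0, 0.002, 0, 0, 0, 0], [0, 0, 0.002, 0, 0, 0, 0]]]}}

```text
time: 9.2
ee_pos: [0.5119, 0.0751, 0.183]
tcp_rot: [180.0, -0.0, 61.8]
ft_force: [0.5, -1.2, -1.4]
grip_width: 0.0041
```

>>> {"api": "servo_tool", "payload": {"deltas": [[[0, 0, 0.0005, 0, 0, 0, 0], [0, 0, 0.001, 0, 0, 0, 0], [0, 0, 0.001, 0, 0, 0, 0]]]}}

```text
time: 9.57
ee_pos: [0.5119, 0.0751, 0.1819]
tcp_rot: [180.0, -0.0, 61.8]
ft_force: [0.9, -0.4, -0.8]
grip_width: 0.0039
```

```bash
python3 f.py
```

```text
F [ 0.15 -0.2  -1.15] M [ 0.022 -0.04   0.006] pos [0.5119 0.0751 0.182 ] rackx 0.0903 racky rel A 0.0299 w 0.003784446879335005 t 9.775 [ 1.7998e+02 -3.0000e-02  6.1760e+01]
```

>>> {"api": "servo_tool", "payload": {"deltas": [[[0, 0, 0.0005, 0, 0, 0, 0], [0, 0, 0.001, 0, 0, 0, 0], [0, 0, 0.001, 0, 0, 0, 0]]]}}

```text
time: 10.2
ee_pos: [0.512, 0.0751, 0.1811]
tcp_rot: [180.0, -0.0, 61.8]
ft_force: [-0.1, -0.4, -0.8]
grip_width: 0.004
```

```bash
python3 f.py
```

```text
F [ 0.12  0.13 -1.11] M [ 0.007 -0.055  0.02 ] pos [0.5119 0.0751 0.1811] rackx 0.0903 racky rel A 0.0299 w 0.003928599398940464 t 10.4 [ 1.7997e+02 -3.0000e-02  6.1750e+01]
```

>>> {"api": "servo_tool", "payload": {"deltas": [[[0, 0, 0.0005, 0, 0, 0, 0], [0, 0, 0.001, 0, 0, 0, 0], [0, 0, 0.001, 0, 0, 0, 0]]]}}

```text
time: 10.82
ee_pos: [0.5121, 0.0751, 0.1806]
tcp_rot: [179.9, -0.0, 61.8]
ft_force: [-2.0, 0.0, 3.9]
grip_width: 0.0041
```

```bash
python3 f.py
```

```text
F [-1.81  0.2   4.98] M [-0.115  0.285 -0.032] pos [0.512  0.0751 0.1804] rackx 0.0904 racky rel A 0.03 w 0.0038540054101245383 t 11.025 [ 1.7994e+02 -4.0000e-02  6.1760e+01]
```

>>> {"api": "servo_tool", "payload": {"deltas": [[[0, 0, -0.002, 0, 0, 0, 0], [0, 0, -0.004, 0, 0, 0, 0], [0, 0.004, -0.004, 0, 0, 0, 0], [0, 0.008, -0.004, 0, 0, 0, 0], [0, 0.012, -0.004, 0, 0, 0, 0], [0, 0.016, -0.004, 0, 0, 0, 0], [0, 0.016, -0.004, 0, 0, 0, 0]]]}}

```text
time: 11.95
ee_pos: [0.5264, 0.0673, 0.1843]
tcp_rot: [179.9, -0.0, 61.7]
ft_force: [0.4, -0.1, -1.2]
grip_width: 0.0041
```

>>> {"api": "servo_tool", "payload": {"deltas": [[[0, 0.003, 0, 0, 0, 0, 0], [0, 0.006, 0, 0, 0, 0, 0], [0, 0.009, 0, 0, 0, 0, 0], [0, 0.009, 0, 0, 0, 0, 0]]]}}

```text
time: 12.45
ee_pos: [0.5346, 0.0629, 0.1843]
tcp_rot: [179.9, -0.0, 61.7]
ft_force: [-0.9, 0.3, -0.8]
grip_width: 0.0039
```

```bash
python3 f.py
```

```text
F [-0.47  0.39 -1.28] M [-0.001 -0.047  0.013] pos [0.5343 0.0631 0.1844] rackx 0.1157 racky rel A 0.0299 w 0.0036902867099346567 t 12.65 [ 1.7994e+02 -4.0000e-02  6.1740e+01]
```

>>> {"api": "servo_tool", "payload": {"deltas": [[[0, 0, 0.001, 0, 0, 0, 0], [0, 0, 0.002, 0, 0, 0, 0], [0, 0, 0.003, 0, 0, 0, 0], [0, 0, 0.003, 0, 0, 0, 0]]]}}

```text
time: 13.2
ee_pos: [0.5342, 0.0631, 0.1812]
tcp_rot: [180.0, -0.0, 61.7]
ft_force: [0.2, 0.6, -1.5]
grip_width: 0.0037
```

>>> {"api": "servo_tool", "payload": {"deltas": [[[0, 0, 0.0005, 0, 0, 0, 0], [0, 0, 0.0009, 0, 0, 0, 0], [0, 0, 0.0009, 0, 0, 0, 0]]]}}

```text
time: 13.58
ee_pos: [0.5342, 0.0631, 0.1803]
tcp_rot: [180.0, -0.0, 61.7]
ft_force: [-0.9, 0.9, -1.9]
grip_width: 0.004
```

>>> {"api": "servo_tool", "payload": {"deltas": [[[0, 0, 0.0003, 0, 0, 0, 0], [0, 0, 0.0006, 0, 0, 0, 0], [0, 0, 0.0006, 0, 0, 0, 0]]]}}

```text
time: 13.95
ee_pos: [0.5342, 0.0631, 0.1797]
tcp_rot: [180.0, -0.0, 61.7]
ft_force: [0.4, -0.0, -0.7]
grip_width: 0.0038
```

```bash
python3 f.py
```

```text
F [ 0.01 -0.09 -0.82] M [-0.007 -0.099  0.002] pos [0.5342 0.0631 0.1797] rackx 0.1156 racky rel A 0.0299 w 0.004259887081414965 t 14.15 [ 1.7996e+02 -3.0000e-02  6.1740e+01]
```

>>> {"api": "servo_tool", "payload": {"deltas": [[[0, 0, 0.0003, 0, 0, 0, 0], [0, 0, 0.0006, 0, 0, 0, 0], [0, 0, 0.0006, 0, 0, 0, 0]]]}}

```text
time: 14.58
ee_pos: [0.5342, 0.0631, 0.1791]
tcp_rot: [180.0, -0.0, 61.7]
ft_force: [-0.3, -0.4, -1.0]
grip_width: 0.0039
```

>>> {"api": "servo_tool", "payload": {"deltas": [[[0, 0, 0.0003, 0, 0, 0, 0], [0, 0, 0.0005, 0, 0, 0, 0], [0, 0, 0.0005, 0, 0, 0, 0]]]}}

```text
time: 14.95
ee_pos: [0.5342, 0.0631, 0.1788]
tcp_rot: [180.0, -0.0, 61.7]
ft_force: [-0.1, 0.0, 0.8]
grip_width: 0.0041
```

```bash
python3 f.py
```

```text
F [-0.55  0.38  0.79] M [-0.019  0.046 -0.005] pos [0.5342 0.0631 0.1787] rackx 0.1157 racky rel A 0.0299 w 0.0034802000531485747 t 15.15 [ 1.7995e+02 -3.0000e-02  6.1740e+01]
```

>>> {"api": "servo_tool", "payload": {"deltas": [[[0, 0, -0.003, 0, 0, 0, 0], [0, 0, -0.006, 0, 0, 0, 0], [0, 0.003, -0.008, 0, 0, 0, 0], [0, 0.006, -0.009, 0, 0, 0, 0], [0, 0.009, -0.0095, 0, 0, 0, 0], [0, 0.011, -0.0095, 0, 0, 0, 0], [0, 0.011, -0.0095, 0, 0, 0, 0]]]}}

```text
time: 16.08
ee_pos: [0.544, 0.0578, 0.188]
tcp_rot: [180.0, -0.0, 61.7]
ft_force: [-0.3, 0.1, -1.2]
grip_width: 0.004
```

>>> {"api": "servo_tool", "payload": {"deltas": [[[0, 0, -0.0005, 0, 0, 0, 0], [0, 0, -0.001, 0, 0, 0, 0], [0, 0, -0.001, 0, 0, 0, 0]]]}}

```text
time: 16.45
ee_pos: [0.544, 0.0578, 0.1891]
tcp_rot: [180.0, -0.0, 61.7]
ft_force: [0.7, 0.3, -1.1]
grip_width: 0.0039
```

```bash
python3 f.py
```

```text
F [ 0.2  -0.05 -1.65] M [ 0.03  -0.054  0.009] pos [0.544  0.0578 0.1891] rackx 0.1268 racky rel A 0.0298 w 0.0035951762150468625 t 16.65 [ 1.7996e+02 -3.0000e-02  6.1740e+01]
```

>>> {"api": "servo_tool", "payload": {"deltas": [[[0, 0, -0.0004, 0, 0, 0, 0], [0, 0, -0.0007, 0, 0, 0, 0], [0, 0, -0.0007, 0, 0, 0, 0]]]}}

```text
time: 17.08
ee_pos: [0.544, 0.0578, 0.1898]
tcp_rot: [180.0, -0.0, 61.7]
ft_force: [0.1, 0.1, -0.9]
grip_width: 0.004
```

>>> {"api": "servo_tool", "payload": {"deltas": [[[0, 0, -0.0003, 0, 0, 0, 0], [0, 0, -0.0005, 0, 0, 0, 0], [0, 0, -0.0005, 0, 0, 0, 0]]]}}

```text
time: 17.45
ee_pos: [0.544, 0.0578, 0.1903]
tcp_rot: [180.0, -0.0, 61.7]
ft_force: [-0.1, 0.2, -1.5]
grip_width: 0.0039
```

```bash
python3 f.py
```

```text
F [ 0.3   0.47 -1.04] M [ 0.007 -0.038  0.007] pos [0.544  0.0578 0.1903] rackx 0.1268 racky rel A 0.0298 w 0.003943328410577611 t 17.65 [ 1.7996e+02 -3.0000e-02  6.1740e+01]
```

>>> {"api": "servo_tool", "payload": {"deltas": [[[0, 0, -0.0003, 0, 0, 0, 0], [0, 0, -0.0005, 0, 0, 0, 0], [0, 0, -0.0005, 0, 0, 0, 0]]]}}

```text
time: 18.08
ee_pos: [0.544, 0.0578, 0.1907]
tcp_rot: [180.0, -0.0, 61.7]
ft_force: [1.7, 0.6, -2.5]
grip_width: 0.0042
```

```bash
python3 f.py
```

```text
F [ 0.5   0.29 -2.65] M [ 0.028 -0.111 -0.011] pos [0.544  0.0578 0.1907] rackx 0.1268 racky rel A 0.0298 w 0.004018939244484435 t 18.275 [ 1.7997e+02 -2.0000e-02  6.1730e+01]
```

>>> {"api": "servo_tool", "payload": {"deltas": [[[0, 0, 0.001, 0, 0, 0, 0], [0, 0, 0.0022, 0, 0, 0, 0], [0, 0.001, 0.0022, 0, 0, 0, 0], [0, 0.002, 0.0022, 0, 0, 0, 0], [0, 0.003, 0.0022, 0, 0, 0, 0], [0, 0.003, 0.0022, 0, 0, 0, 0]]]}}

```text
time: 19.08
ee_pos: [0.5467, 0.0563, 0.1885]
tcp_rot: [180.0, -0.0, 61.7]
ft_force: [-0.7, 0.4, -1.7]
grip_width: 0.0043
```

>>> {"api": "servo_tool", "payload": {"deltas": [[[0, 0.0007, 0, 0, 0, 0, 0], [0, 0.0014, 0, 0, 0, 0, 0], [0, 0.002, 0, 0, 0, 0, 0], [0, 0.002, 0, 0, 0, 0, 0]]]}}

```text
time: 19.58
ee_pos: [0.5485, 0.0553, 0.1885]
tcp_rot: [180.0, -0.0, 61.7]
ft_force: [0.7, -0.3, -1.4]
grip_width: 0.0039
```

```bash
python3 f.py
```

```text
F [ 0.37 -0.02 -1.58] M [-0.016 -0.071 -0.004] pos [0.5484 0.0554 0.1885] rackx 0.1318 racky rel A 0.0298 w 0.004155370484481706 t 19.775 [ 1.7997e+02 -3.0000e-02  6.1730e+01]
```

>>> {"api": "servo_tool", "payload": {"deltas": [[[0, 0.0005, 0, 0, 0, 0, 0], [0, 0.001, 0, 0, 0, 0, 0], [0, 0.0015, 0, 0, 0, 0, 0], [0, 0.0015, 0, 0, 0, 0, 0]]]}}

```text
time: 20.32
ee_pos: [0.5498, 0.0546, 0.1885]
tcp_rot: [180.0, -0.0, 61.7]
ft_force: [-0.2, 0.1, -2.2]
grip_width: 0.0038
```

>>> {"api": "servo_tool", "payload": {"deltas": [[[0, 0.0005, 0, 0, 0, 0, 0], [0, 0.001, 0, 0, 0, 0, 0], [0, 0.001, 0, 0, 0, 0, 0]]]}}

```text
time: 20.7
ee_pos: [0.5507, 0.0541, 0.1885]
tcp_rot: [180.0, -0.0, 61.7]
ft_force: [-0.2, 0.4, -1.9]
grip_width: 0.0038
```

```bash
python3 f.py
```

```text
F [-0.35  0.38 -1.64] M [-0.007 -0.066 -0.009] pos [0.5507 0.0542 0.1885] rackx 0.1344 racky rel A 0.0298 w 0.003981284026297854 t 20.9 [ 1.7997e+02 -3.0000e-02  6.1730e+01]
```

No contact so far, so I'll keep going in 1 mm steps.

>>> {"api": "servo_tool", "payload": {"deltas": [[[0, 0.0005, 0, 0, 0, 0, 0], [0, 0.001, 0, 0, 0, 0, 0], [0, 0.001, 0, 0, 0, 0, 0]]]}}

```text
time: 21.32
ee_pos: [0.5516, 0.0537, 0.1885]
tcp_rot: [180.0, -0.0, 61.7]
ft_force: [-0.6, 0.6, -2.0]
grip_width: 0.0039
```

>>> {"api": "servo_tool", "payload": {"deltas": [[[0, 0.0005, 0, 0, 0, 0, 0], [0, 0.001, 0, 0, 0, 0, 0], [0, 0.001, 0, 0, 0, 0, 0]]]}}

```text
time: 21.7
ee_pos: [0.5525, 0.0532, 0.1885]
tcp_rot: [180.0, -0.0, 61.7]
ft_force: [-0.7, -0.7, -1.3]
grip_width: 0.0041
```

```bash
python3 f.py
```

```text
F [-0.02 -0.27 -1.24] M [ 0.005 -0.049 -0.008] pos [0.5525 0.0532 0.1885] rackx 0.1364 racky rel A 0.0298 w 0.0037953328569715243 t 21.9 [ 1.7996e+02 -3.0000e-02  6.1730e+01]
```

>>> {"api": "servo_tool", "payload": {"deltas": [[[0, 0.0006, 0, 0, 0, 0, 0], [0, 0.0012, 0, 0, 0, 0, 0], [0, 0.0015, 0, 0, 0, 0, 0]]]}}

```text
time: 22.32
ee_pos: [0.5539, 0.0525, 0.1885]
tcp_rot: [180.0, -0.0, 61.7]
ft_force: [0.3, -0.0, -2.0]
grip_width: 0.004
```

>>> {"api": "servo_tool", "payload": {"deltas": [[[0, 0.0006, 0, 0, 0, 0, 0], [0, 0.0012, 0, 0, 0, 0, 0], [0, 0.0015, 0, 0, 0, 0, 0]]]}}

```text
time: 22.7
ee_pos: [0.5552, 0.0517, 0.1885]
tcp_rot: [180.0, -0.0, 61.7]
ft_force: [0.6, 0.3, -1.3]
grip_width: 0.0039
```

>>> {"api": "servo_tool", "payload": {"deltas": [[[0, 0.0006, 0, 0, 0, 0, 0], [0, 0.0012, 0, 0, 0, 0, 0], [0, 0.0018, 0, 0, 0, 0, 0], [0, 0.002, 0, 0, 0, 0, 0]]]}}

```text
time: 23.2
ee_pos: [0.557, 0.0507, 0.1885]
tcp_rot: [180.0, -0.0, 61.7]
ft_force: [0.3, 0.4, -1.4]
grip_width: 0.0038
```

```bash
python3 f.py
```

```text
F [ 0.28 -0.22 -1.53] M [ 0.009 -0.051  0.008] pos [0.557  0.0508 0.1885] rackx 0.1415 racky rel A 0.0298 w 0.003967768857593932 t 23.4 [ 1.7997e+02 -3.0000e-02  6.1720e+01]
```

>>> {"api": "servo_tool", "payload": {"deltas": [[[0, 0.001, 0, 0, 0, 0, 0], [0, 0.002, 0, 0, 0, 0, 0], [0, 0.003, 0, 0, 0, 0, 0], [0, 0.003, 0, 0, 0, 0, 0]]]}}

```text
time: 23.95
ee_pos: [0.5597, 0.0493, 0.1885]
tcp_rot: [180.0, -0.0, 61.7]
ft_force: [-0.3, 0.5, -0.2]
grip_width: 0.0039
```

>>> {"api": "servo_tool", "payload": {"deltas": [[[0, 0.002, 0, 0, 0, 0, 0], [0, 0.004, 0, 0, 0, 0, 0], [0, 0.006, 0, 0, 0, 0, 0], [0, 0.01, 0, 0, 0, 0, 0], [0, 0.015, 0, 0, 0, 0, 0], [0, 0.02, 0, 0, 0, 0, 0], [0, 0.025, 0, 0, 0, 0, 0], [0, 0.03, 0, 0, 0, 0, 0]]]}}

```text
time: 24.95
ee_pos: [0.5864, 0.0349, 0.1885]
tcp_rot: [180.0, -0.0, 61.7]
ft_force: [0.0, 0.3, -1.2]
grip_width: 0.0036
```

```bash
python3 f.py; python3 - <<'E'
from h import *
s=snap('top','top4.png');np.save('pics/top4.npy',s);b=s['color'][:,:,::-1];s=snap('scene','scene4.png');np.save('pics/scene4.npy',s);a=s['color'][:,:,::-1]
cv2.imwrite('pics/e6.png',np.hstack([cv2.resize(b[130:220,240:310],None,fx=5.5,fy=5.5),cv2.resize(a[115:205,335:405],None,fx=5.5,fy=5.5)]))
E
```

```text
F [ 0.26 -0.08 -1.46] M [ 0.009 -0.074  0.001] pos [0.586  0.0351 0.1884] rackx 0.1746 racky rel A 0.0297 w 0.003962173431205129 t 25.15 [ 1.7999e+02 -2.0000e-02  6.1720e+01]
```

View pics/e6.png

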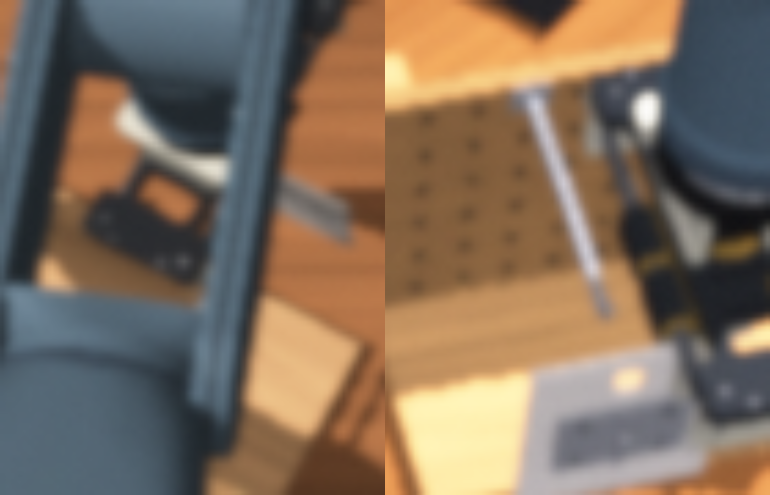

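```bash
python3 g.py .5982 -.1452 .25 67.4; python3 - <<'E'
from h import *
S=load('pics/scene0.npy');T=load('pics/top0.npy')
print('tin',onz(T,(288,116),.085),onz(S,(427,243),.085))
E
```

```text
d mm [-153.1   96.3  -61.5] rot [ 0.03 -0.02 -5.67] | f [-0.53  0.82 -1.38] pos [0.5859 0.0352 0.1885] [ 1.7998e+02 -2.0000e-02  6.1730e+01] w 0.004 t 25.3
tin [0.75679713 0.02034314 0.085     ] [0.75277715 0.02784032 0.085     ]
```

>>> {"api": "servo_tool", "payload": {"deltas": [[[0, 0, -0.02, 0, 0, 0, 0], [-0.01, 0.006, -0.045, 0, 0, 0, 0], [-0.04, 0.025, -0.0615, 0, 0, -1, 0], [-0.07, 0.044, -0.0615, 0, 0, -2.5, 0], [-0.1, 0.063, -0.0615, 0, 0, -4, 0], [-0.125, 0.079, -0.0615, 0, 0, -5, 0], [-0.145, 0.091, -0.0615, 0, 0, -5.67, 0], [-0.1531, 0.0963, -0.0615, 0, 0, -5.67, 0]]]}}

```text
time: 26.3
ee_pos: [0.598, -0.1464, 0.2499]
tcp_rot: [180.0, -0.0, 67.3]
ft_force: [1.0, 1.2, -1.4]
grip_width: 0.0044
```

>>> {"api": "servo_tool", "payload": {"deltas": [[[0, 0, 0.0, 0, 0, 0, 0], [0, 0, 0, 0, 0, 0, 0]]]}}

```text
time: 26.55
ee_pos: [0.598, -0.1455, 0.2499]
tcp_rot: [-180.0, -0.0, 67.3]
ft_force: [0.5, -0.4, -1.4]
grip_width: 0.004
```

```bash
python3 g.py .5982 -.1452 .155 67.4
```

```text
d mm [ 0.3  0.1 94.9] rot [-0.   -0.04 -0.06] | f [ 0.52 -0.37 -1.39] pos [ 0.598  -0.1455  0.2499] [-1.800e+02 -4.000e-02  6.734e+01] w 0.004 t 26.55
```

Next I'll lower the card to about 11 mm above the block and look.

>>> {"api": "servo_tool", "payload": {"deltas": [[[0, 0, 0.015, 0, 0, 0, 0], [0, 0, 0.035, 0, 0, 0, 0], [0, 0, 0.055, 0, 0, 0, 0], [0, 0, 0.075, 0, 0, 0, 0], [0, 0, 0.09, 0, 0, 0, 0], [0, 0, 0.095, 0, 0, 0, 0], [0, 0, 0.095, 0, 0, 0, 0], [0, 0, 0.095, 0, 0, 0, 0]]]}}

```text
time: 27.55
ee_pos: [0.5985, -0.1456, 0.1557]
tcp_rot: [179.9, -0.0, 67.3]
ft_force: [-0.0, -0.3, -1.4]
grip_width: 0.0037
```

```bash
python3 f.py; python3 - <<'E'
from h import *
s=snap('top','top5.png');np.save('pics/top5.npy',s);b=s['color'][:,:,::-1];s=snap('scene','scene5.png');np.save('pics/scene5.npy',s);a=s['color'][:,:,::-1]
cv2.imwrite('pics/e7.png',np.hstack([cv2.resize(b[130:210,300:380],None,fx=4.9,fy=4.9,interpolation=2),cv2.resize(a[210:290,290:370],None,fx=4.9,fy=4.9,interpolation=2)]))
E
```

```text
F [ 0.   -0.06 -1.35] M [ 0.015 -0.071 -0.026] pos [ 0.5983 -0.1456  0.1555] rackx 0.2708 racky rel A -0.1238 w 0.004451829345477345 t 27.75 [ 1.7994e+02 -4.0000e-02  6.7340e+01]
```

View pics/e7.png

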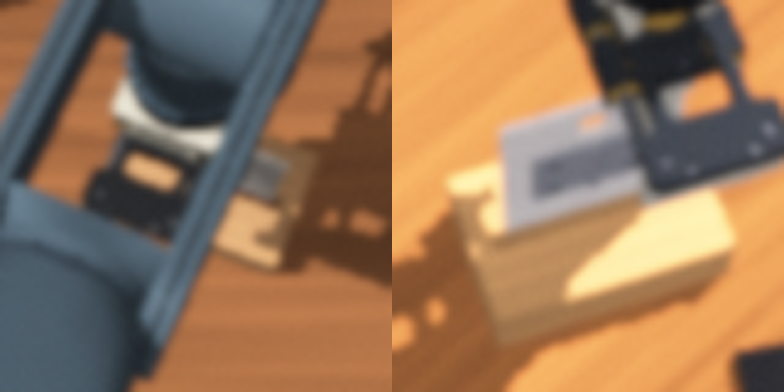

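```bash
python3 - <<'E'
from h import *
from scipy.spatial.transform import Rotation as Ro
S=load('pics/scene5.npy');s=env.sense();R=Ro.from_euler('xyz',s['tcp_rot'],degrees=True)
a=S['color'][:,:,::-1];c=cv2.resize(a[205:285,290:370],None,fx=7.5,fy=7.5,interpolation=2)
def dot(X,col):
    p=(proj(S,X)[0]-[290,205]+.5)*7.5;cv2.circle(c,tuple(int(v) for v in p),2,col,-1)
for X in [(-.0801,.002,.1022),(.0199,.002,.1022),(-.0801,.002,-.0228),(-.0801,-.002,-.0228),(-.0231,.002,-.0108),(-.0371,.002,-.0108),(-.0371,.002,.0077),(-.0301,.002,.1022)]:
    dot(R.apply(X)+s['ee_pos'],(0,0,255))
u=np.array([np.cos(np.radians(67.4)),np.sin(np.radians(67.4)),0]);n=np.array([u[1],-u[0],0])
for l in(-1,1):
  for w in(-1,1): dot(np.array([.5866,-.173,.04])+u*.058*l+n*.0055*w,(255,0,0)); dot(np.array([.5866,-.173,.04])+u*.07*l+n*.045*w,(0,160,0))
cv2.imwrite('pics/e8.png',c)
E
```

```text
(no output)
```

View pics/e8.png

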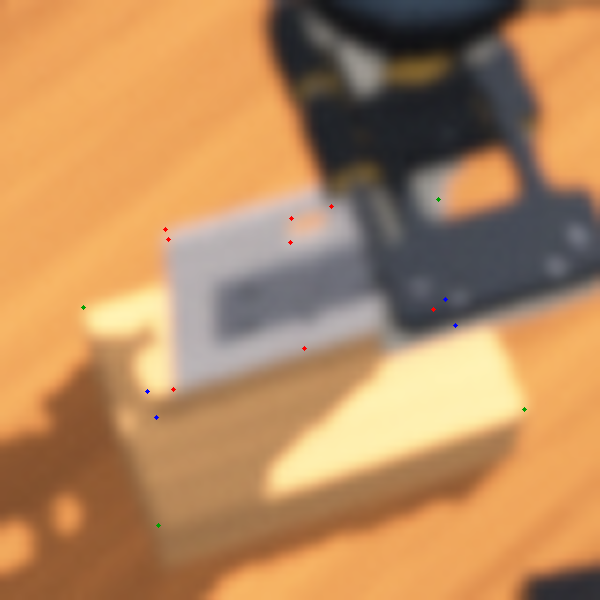

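>>> {"api": "servo_tool", "payload": {"deltas": [[[0, 0, 0.003, 0, 0, 0, 0], [0, 0, 0.006, 0, 0, 0, 0], [0, 0, 0.009, 0, 0, 0, 0], [0, 0, 0.011, 0, 0, 0, 0], [0, 0, 0.011, 0, 0, 0, 0]]]}}

```text
time: 28.52
ee_pos: [0.5979, -0.1455, 0.1438]
tcp_rot: [-180.0, -0.0, 67.3]
ft_force: [-0.2, 0.9, -0.5]
grip_width: 0.0038
```

>>> {"api": "servo_tool", "payload": {"deltas": [[[0, 0, 0.001, 0, 0, 0, 0], [0, 0, 0.002, 0, 0, 0, 0], [0, 0, 0.003, 0, 0, 0, 0], [0, 0, 0.003, 0, 0, 0, 0]]]}}

```text
time: 29.02
ee_pos: [0.5979, -0.1454, 0.1408]
tcp_rot: [-180.0, -0.0, 67.3]
ft_force: [-0.5, 0.9, -1.9]
grip_width: 0.0039
```

>>> {"api": "servo_tool", "payload": {"deltas": [[[0, 0, 0.001, 0, 0, 0, 0], [0, 0, 0.002, 0, 0, 0, 0], [0, 0, 0.003, 0, 0, 0, 0], [0, 0, 0.003, 0, 0, 0, 0]]]}}

```text
time: 29.52
ee_pos: [0.5978, -0.1454, 0.1376]
tcp_rot: [-180.0, -0.0, 67.3]
ft_force: [-0.8, 0.4, -1.4]
grip_width: 0.0043
```

```bash
python3 f.py
```

```text
F [-0.02  0.1  -1.18] M [-0.004 -0.046  0.004] pos [ 0.5979 -0.1454  0.1378] rackx 0.2704 racky rel A -0.1239 w 0.003588456610996586 t 29.725 [-1.7999e+02 -4.0000e-02  6.7340e+01]
```

In the slot with about 4 mm of depth and no contact. Lowering further.

>>> {"api": "servo_tool", "payload": {"deltas": [[[0, 0, 0.0015, 0, 0, 0, 0], [0, 0, 0.003, 0, 0, 0, 0], [0, 0, 0.0045, 0, 0, 0, 0], [0, 0, 0.006, 0, 0, 0, 0], [0, 0, 0.006, 0, 0, 0, 0]]]}}

```text
time: 30.4
ee_pos: [0.5978, -0.1454, 0.1315]
tcp_rot: [-180.0, -0.0, 67.3]
ft_force: [-0.2, -0.5, -1.2]
grip_width: 0.0038
```

>>> {"api": "servo_tool", "payload": {"deltas": [[[0, 0, 0.0015, 0, 0, 0, 0], [0, 0, 0.003, 0, 0, 0, 0], [0, 0, 0.0045, 0, 0, 0, 0], [0, 0, 0.006, 0, 0, 0, 0], [0, 0, 0.0075, 0, 0, 0, 0], [0, 0, 0.0075, 0, 0, 0, 0]]]}}

```text
time: 31.15
ee_pos: [0.5977, -0.1453, 0.1239]
tcp_rot: [-180.0, -0.0, 67.3]
ft_force: [0.0, 0.1, -1.3]
grip_width: 0.004
```

>>> {"api": "servo_tool", "payload": {"deltas": [[[0, 0, 0.0015, 0, 0, 0, 0], [0, 0, 0.003, 0, 0, 0, 0], [0, 0, 0.0045, 0, 0, 0, 0], [0, 0, 0.006, 0, 0, 0, 0], [0, 0, 0.007, 0, 0, 0, 0], [0, 0, 0.007, 0, 0, 0, 0]]]}}

```text
time: 31.9
ee_pos: [0.5977, -0.1453, 0.1168]
tcp_rot: [-179.9, -0.0, 67.3]
ft_force: [0.8, 0.6, -0.9]
grip_width: 0.0042
```

```bash
python3 f.py
```

```text
F [ 0.14 -0.   -1.28] M [ 0.002 -0.076  0.002] pos [ 0.5978 -0.1453  0.117 ] rackx 0.2702 racky rel A -0.1239 w 0.0038848292983583574 t 32.1 [-1.7996e+02 -4.0000e-02  6.7340e+01]
```

Floor contact is expected near z = 0.114, so I'll use small steps from here.

>>> {"api": "servo_tool", "payload": {"deltas": [[[0, 0, 0.0005, 0, 0, 0, 0], [0, 0, 0.001, 0, 0, 0, 0], [0, 0, 0.0015, 0, 0, 0, 0], [0, 0, 0.0015, 0, 0, 0, 0]]]}}

```text
time: 32.65
ee_pos: [0.5977, -0.1453, 0.1154]
tcp_rot: [-180.0, -0.0, 67.3]
ft_force: [0.7, -0.3, -1.1]
grip_width: 0.0041
```

>>> {"api": "servo_tool", "payload": {"deltas": [[[0, 0, 0.0003, 0, 0, 0, 0], [0, 0, 0.0006, 0, 0, 0, 0], [0, 0, 0.0006, 0, 0, 0, 0]]]}}

```text
time: 33.02
ee_pos: [0.5977, -0.1453, 0.1148]
tcp_rot: [-180.0, -0.0, 67.3]
ft_force: [-0.0, 0.0, -1.2]
grip_width: 0.0041
```

>>> {"api": "servo_tool", "payload": {"deltas": [[[0, 0, 0.0003, 0, 0, 0, 0], [0, 0, 0.0006, 0, 0, 0, 0], [0, 0, 0.0006, 0, 0, 0, 0]]]}}

```text
time: 33.4
ee_pos: [0.5979, -0.1453, 0.1146]
tcp_rot: [-180.0, -0.0, 67.3]
ft_force: [-0.4, 1.0, 1.4]
grip_width: 0.0039
```

```bash
python3 f.py
```

```text
F [-0.08  1.44  2.73] M [ 0.105  0.109 -0.059] pos [ 0.5979 -0.1452  0.1145] rackx 0.2703 racky rel A -0.1237 w 0.0035779419986334054 t 33.6 [-1.7998e+02 -5.0000e-02  6.7340e+01]
```

>>> {"api": "servo_tool", "payload": {"deltas": [[[0, 0, -0.0001, 0, 0, 0, 0.05], [0, 0, -0.0001, 0, 0, 0, 0.07], [0, 0, -0.0001, 0, 0, 0, 0.1], [0, 0, -0.0001, 0, 0, 0, 0.15], [0, 0, -0.0001, 0, 0, 0, 0.25], [0, 0, -0.0001, 0, 0, 0, 0.35], [0, 0, -0.0001, 0, 0, 0, 0.4], [0, 0, -0.0001, 0, 0, 0, 0.4]]]}}

```text
time: 34.65
ee_pos: [0.5979, -0.1452, 0.1146]
tcp_rot: [-180.0, -0.1, 67.3]
ft_force: [0.4, -0.3, -0.9]
grip_width: 0.0369
```

```bash
python3 f.py; python3 - <<'E'
from h import *
s=snap('scene','scene6.png');a=s['color'][:,:,::-1]
cv2.imwrite('pics/e9.png',cv2.resize(a[205:285,290:370],None,fx=7,fy=7,interpolation=2))
E
```

```text
F [-0.22  0.2  -0.45] M [-0.025 -0.052 -0.004] pos [ 0.5979 -0.1452  0.1146] rackx 0.2703 racky rel A -0.1237 w 0.03702578520609751 t 34.85 [-1.7998e+02 -5.0000e-02  6.7340e+01]
```

View pics/e9.png

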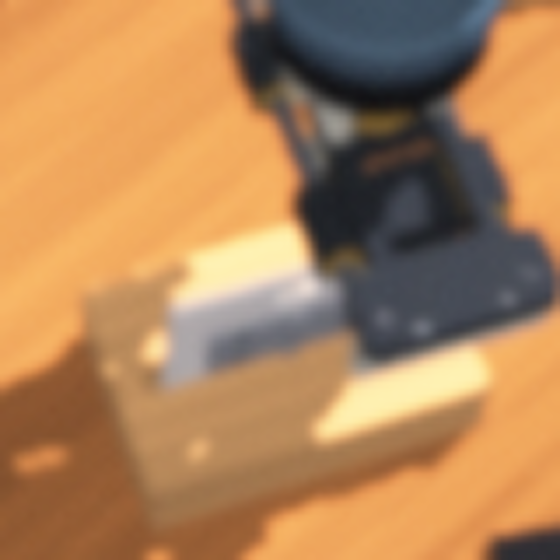

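>>> {"api": "servo_tool", "payload": {"deltas": [[[0, 0, 0, 0, 0, 0, 0.5], [0, 0, 0, 0, 0, 0, 0.6], [0, 0, 0, 0, 0, 0, 0.7], [0, 0, 0, 0, 0, 0, 0.8], [0, 0, 0, 0, 0, 0, 0.9], [0, 0, 0, 0, 0, 0, 0.9], [0, 0, 0, 0, 0, 0, 0.9]]]}}

```text
time: 35.83
ee_pos: [0.5979, -0.1452, 0.1146]
tcp_rot: [-180.0, -0.1, 67.3]
ft_force: [0.8, 0.1, -1.1]
grip_width: 0.0835
```

>>> {"api": "servo_tool", "payload": {"deltas": [[[0, 0, -0.01, 0, 0, 0, 0.9], [0, 0, -0.03, 0, 0, 0, 0.9], [0, 0, -0.06, 0, 0, 0, 0.9], [0, 0, -0.1, 0, 0, 0, 0.9], [0, 0, -0.14, 0, 0, 0, 0.9], [0, 0, -0.17, 0, 0, 0, 0.9]]]}}

```text
time: 36.58
ee_pos: [0.5983, -0.1455, 0.2877]
tcp_rot: [179.8, -0.0, 67.3]
ft_force: [0.3, 0.4, -0.0]
grip_width: 0.0836
```

>>> {"api": "servo_tool", "payload": {"deltas": [[[-0.05, -0.03, 0, 0, 0, 0, 0.9], [-0.1, -0.06, 0, 0, 0, 0, 0.9], [-0.15, -0.09, 0, 0, 0, 0, 0.9], [-0.2, -0.12, 0, 0, 0, 0, 0.9], [-0.2, -0.12, 0, 0, 0, 0, 0.9]]]}}

```text
time: 37.2
ee_pos: [0.4079, -0.2861, 0.2882]
tcp_rot: [179.8, 0.0, 67.0]
ft_force: [0.5, 0.5, -0.1]
grip_width: 0.0836
```

```bash
python3 f.py; python3 - <<'E'
from h import *
s=snap('top','top7.png');np.save('pics/top7.npy',s);b=s['color'][:,:,::-1];s=snap('scene','scene7.png');np.save('pics/scene7.npy',s);a=s['color'][:,:,::-1]
cv2.imwrite('pics/f1.png',np.hstack([cv2.resize(b[130:210,300:380],None,fx=4.9,fy=4.9,interpolation=2),cv2.resize(a[210:290,290:370],None,fx=4.9,fy=4.9,interpolation=2)]))
E
```

```text
F [0.23 0.24 0.25] M [-0.011 -0.055  0.001] pos [ 0.4113 -0.2833  0.2876] rackx 0.171 racky rel A -0.3336 w 0.08374308407841599 t 37.4 [ 1.798e+02 -6.000e-02  6.739e+01]
```

View pics/f1.png

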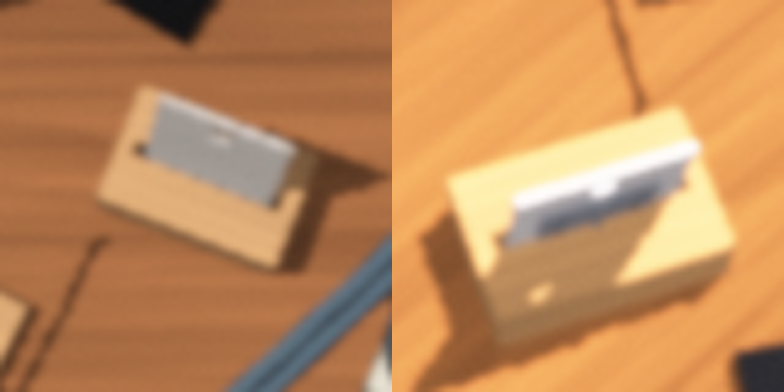

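View pics/scene7.png

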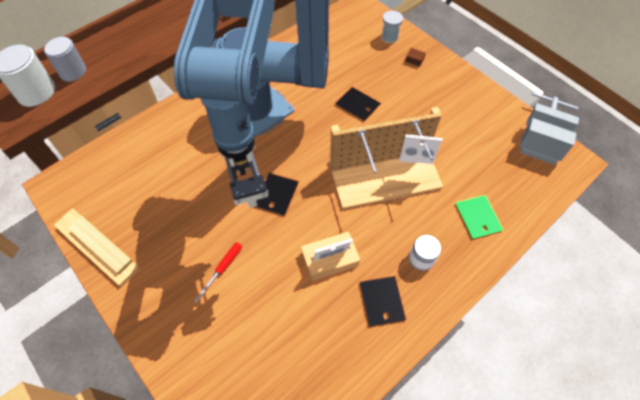

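```bash
python3 - <<'E'
from h import *
S=load('pics/scene7.npy');T=load('pics/top7.npy')
t=lambda u,v:(300+u/4.9-.4,130+v/4.9-.4);c=lambda u,v:(290+(u-392)/4.9-.4,210+v/4.9-.4)
A,e1=tri(S,c(515,200),T,t(290,150));B,e2=tri(S,c(700,148),T,t(163,98));m=(A+B)/2
u=np.array([np.cos(np.radians(67.4)),np.sin(np.radians(67.4))]);n=np.array([u[1],-u[0]])
d=B-A;print(A,B,e1,e2,'len',np.linalg.norm(d),'ang',np.degrees(np.arctan2(d[1],d[0])),'dz',d[2])
off=(m[:2]-[.5866,-.173]);print('along',off@u,'across',off@n,'z',m[2],'lean deg',np.degrees(np.arctan2(off@n,.125)))
def diff(k):
    a=load('pics/%s0.npy'%k)['color'].astype(int);b=load('pics/%s7.npy'%k)['color'].astype(int);return abs(a-b).sum(2)
D=diff('scene')
for n_,(x0,x1,y0,y1) in dict(feet=(400,443,130,166),tin=(410,442,234,272),sd=(192,244,240,305)).items(): print(n_,D[y0:y1,x0:x1].mean().round(1))
E
```

```text
[ 0.58602451 -0.22537842  0.12999153] [ 0.62550646 -0.13489314  0.12916179] 0.0017587542916854017 0.004246306223115447 len 0.09872739055071253 ang 66.4266433741025 dz -0.0008297417393343665
along 0.0007773835879046544 across 0.020436018892893707 z 0.12957666299233128 lean deg 9.285037911580877
feet 9.2
tin 5.7
sd 39.9
```

```bash
python3 -c "
from workcell import env
print(env.job_done(), env.sense()['time'])"
```

```text
the job is handed in; nothing more can be done
the job is handed in; nothing more can be done
```

The hinge card is off its peg and standing in the slot of the wooden block, released, and the job is handed in. The last clock reading before that was about 37 s of the 72 s allowed. No verdict is reported, so the points below are my own checks.

- **Taking it off:** I pinched the card by its top edge with 15 N, turned it square to the peg, and felt for the outer wire at two points. The wire turned out to be bent down by about 0.08 rad. I then passed the card over the tip with no force I could tell from sensor noise. The strongest contact I felt between card and peg was about 6.5 N, during the first touch. The card was then held about 175 mm out from the board, clear of the rack.
- **Placing it:** I lowered it until it touched the slot floor at about 4 N, at the height I expected, then opened the gripper and backed away.
- **How it stands:** The last pictures put the card's top edge within 1 mm of the slot centre along its length and turned about 1° from the slot. The card leans about 9–12° against the slot's lip; the limit is 20°. The top edge measured 130 mm high where about 135 mm was expected. My camera heights had been reading 2–4 mm low all along.
- **Other objects:** The card with the feet still hangs on its peg, and the tin looks unmoved. The before-and-after comparison did not settle the screwdriver, because the arm's shadow fell across it. It looks to be in the same place, and the arm only passed well above the bench.

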